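Move the contact lenses from the drying stand to the tray in reverse order

ROBOT

A 7-joint arm with a two-finger parallel gripper is mounted at the origin on the work surface. World frame = base frame: x ahead of the robot, y to its left, z up, the work surface at z = 0. Lengths are in m, angles in rad, forces in N, time in s.
With the tool pointing down it reaches from about 0.35 to 0.9 m from the base axis. Payload 19.9 kg.
Tool frame: the origin (TCP) lies on the mounting face of the last link; the fingertips stand ctrl.nose_length ahead of it and the grasp point (between the pads) lies 155 mm ahead of it (ctrl.nose_length is the distance from the TCP to the fingertips, in m); z points along the fingers, y is the line along which they close (so a half turn about z gives the same grasp; the last joint's range is limited). The gripper opens to 85 mm and grips with 20 to 120 N. Pads are 22 mm wide; open, the fingers measure 114 mm over their backs; the gripper's body (76 mm by 85 mm) begins 54 mm behind the grasp point. The pads swing forward as they close: fully open they stand 13 mm farther back than shut.
Start: joints at [1.204, 0.417, -0.01, 1.614, 0.005, 1.111, -0.053], TCP at [0.199, -0.592, 0.405] pointing down, gripper open.
Joint ranges: [-2.81, 2.81], [-0.39, 2.02], [-1.27, 1.25], [0.06, 2.57], [-1.19, 4.33], [0.19, 2], [-2.82, 2.82]. Speed limits (rad/s): [1.89, 1.89, 2.39, 2.39, 3.01, 3.01, 3.01].

INTERFACE

Orientations are given as a unit quaternion [w, x, y, z].
In Python, from cell import ctrl, viewer, models gives the robot as it stands. Calls block until the motion is done:
- ctrl.movep(position, orientation): joint-space move of the TCP to a pose.
- ctrl.move_straight(position, feed=0.15, ori=None, force_limit=None): straight line of the TCP; ori=None keeps the orientation; feed is the mean speed in m/s. With force_limit (N) it stops when the force on the tool has changed by that much, and returns True; else False.
- ctrl.move_j(angles): joint-space move.
- ctrl.open_jaws() and ctrl.grab(grip_force=None): open the fingers fully, or close them until they stop; grip_force is the grip in N (None keeps the last).
- ctrl.dwell(seconds).
- ctrl.solve_ik(position, orientation): joint angles nearest the present ones, or None.
- viewer.read_camera(name): name is "scene" or "side" or "wrist"; returns a dict with "img" (480x640x3 uint8, blue, green, red), "fx", "fy", "cx", "cy" (pixels), "k1" (the pictures are not rectified: a ray, as slopes to the right and down, at radius r is drawn at 1 + k1 r^2 times it, then the intrinsics apply), "xyz" and "attitude" of the camera in the world. Camera axes: x right, y down, z forward; pixel columns grow to the right and rows downward; lengths in m; the calibration is good to about 2 mm. A picture is of the moment at which its call begins. There is no depth.
A pose or a line that the arm cannot do raises ctrl.Unreachable and nothing moves.
- ctrl.finish_job(): hands the job in; it is judged then, once.
Trained networks look in a picture, given as the dict that the camera call returned (one of the last four; its "shot" number tells which), for a name from the list of things; names that differ only in an ending like _2 or _b are one class to them, and where a whole thing is asked for, a point or a joint stands for the part that bears it (a point fixed in the world has none). Each returns a list of dicts, best first, with "conf" (0 to 1); they miss things now and then, are a little off and sometimes report something else, mostly with a low value. They report only what shows in the picture. A call takes as long as a camera call. They do not tell look-alikes from the thing itself.
- models.find_in(name, picture): "centre" ([row, column] in pixels, amid what is visible of it).
Readings, each from a call of its own:
- ctrl.get_time(): time.
- ctrl.get_q(): joint angles.
- ctrl.get_qvel(): joint speeds.
- ctrl.get_joint_efforts(): joint torques, N m.
- ctrl.get_tool_pos(): TCP position.
- ctrl.get_tcp_rot(): TCP orientation.
- ctrl.get_wrist_force(): force on the tool from outside, world axes, zero at the start.
- ctrl.get_wrist_torque(): the same for the moment, N m.
- ctrl.get_opening(): finger opening in m.
- ctrl.get_gripper_force(): force on a finger pad.
Only numpy, scipy, OpenCV 4.12 (cv2) and the standard library are available. Lean on these libraries where they do the work, as an engineer would, in place of code of your own. Each camera call takes 0.05 s, during which the arm holds its last target. There are 200 camera calls.

TASK

Move the four examination contact lenses from the drying stand into the wooden tray, one to a compartment and in reverse order: the lens at the robot's left end of the stand goes into the right-end compartment of the tray, the next one beside it, and so on to the last. Keep every lens upright and set it down gently on the compartment's floor; do not drop a lens or knock one over.

Things in the scene. Friction and masses are not known exactly. Their poses are not given: they have to be found in the camera images.
- lens_tall: Tall slim contact lens: black round housing 62 mm high, straight 24 mm diameter from 12 mm up to the top, on a 30 mm diameter foot 12 mm high; 60 g. Good grip: the 24 mm part, about 44 mm above its underside. Round, glass disc on top; mass varies by about 30 %. Origin: centre of its underside, z up. Starts upright in a seat of the stand.
- lens_drum: Drum-shaped contact lens: plain black cylinder 40 mm in diameter, 44 mm high; 60 g. Good grip: about 34 mm above its underside. Round, glass disc on top; mass varies by about 30 %. Origin: centre of its underside, z up. Starts upright in a seat of the stand.
- lens_brim: Brimmed contact lens: black round stem 26 mm in diameter up to 34 mm, then a brim 34 mm in diameter from 34 mm to its top at 52 mm; 60 g. Good grip: the brim, about 43 mm above its underside. Round, glass disc on top; mass varies by about 30 %. Origin: centre of its underside, z up. Starts upright in a seat of the stand.
- lens_cone: Cone contact lens: black cone 38 mm in diameter at the foot, narrowing to an 18 mm diameter neck that runs straight from 28 mm to the top at 54 mm; 60 g. Good grip: the neck, about 42 mm above its underside. Round, glass disc on top; mass varies by about 30 %. Origin: centre of its underside, z up. Starts upright in a seat of the stand.
- seat1: White round dish fixed on the stand, 58 mm outside diameter, 50 mm inside, rim 7 mm high, floor 3 mm above its origin (centre of its underside). The lens_tall starts in it, and it stays on the stand to show where that lens stood. All four seats look alike and change places between starts.
- seat2: White round dish fixed on the stand, 58 mm outside diameter, 50 mm inside, rim 7 mm high, floor 3 mm above its origin (centre of its underside). The lens_drum starts in it, and it stays on the stand to show where that lens stood. All four seats look alike and change places between starts.
- seat3: White round dish fixed on the stand, 58 mm outside diameter, 50 mm inside, rim 7 mm high, floor 3 mm above its origin (centre of its underside). The lens_brim starts in it, and it stays on the stand to show where that lens stood. All four seats look alike and change places between starts.
- seat4: White round dish fixed on the stand, 58 mm outside diameter, 50 mm inside, rim 7 mm high, floor 3 mm above its origin (centre of its underside). The lens_cone starts in it, and it stays on the stand to show where that lens stood. All four seats look alike and change places between starts.
- stand: Drying stand: fixed aluminium slab 74 x 272 x 12 mm; seats in a row along its y at y = +99, +33, -33, -99 mm. Origin: centre of its underside on the table; x points away from the robot, y to the robot's left, turned at most 0.35 rad. Left or right of the tray. Free space before and behind the row: close the fingers along its x (lenses are 66 mm apart).
- tray: Fixed wooden tray 72 x 270 mm, walls and dividers 6 mm thick, rims 16 mm and floor 6 mm above its underside. Four empty 60 x 60 mm compartments in a row along its y, centres at y = +99, +33, -33, -99 mm. Origin: centre of its underside on the table; x points away from the robot, y to its left, turned at most 0.35 rad. Keep open fingertips above the rims.
Things that resemble listed ones, but are neither listed nor needed, are in the scene too. What is shaped like the lens_drum but orange is not meant. Leave any green look-alike of the lens_tall alone.

How it is judged:
By the outcome, as a careful person would: the job done as asked, in the order asked, and still so for the second after the job is handed in, with the robot touching nothing.
It also fails if it takes over 96 s, if anything falls off the work surface, if the arm or the gripper's body presses on something with over 40 N, if the wrist force passes 120 N, or if a joint passes its speed limit or range.

## Working session

There is one attempt and no reset: what is moved stays moved. The work goes in short steps, each a Python script; the robot and the scene stay as the last script left them, time stands still between calls to the robot, and variables do not carry over. Pictures are saved under pics/ and viewed, at most 14 in all, crops included, and the job is handed in when it is done.

```bash
ls; mkdir -p pics; cat > h.py <<'E'
import numpy as np, cv2
from scipy.spatial.transform import Rotation as R
from cell import ctrl, viewer, models
def rot(q): return R.from_quat([q[1],q[2],q[3],q[0]])
def cam(n): return viewer.read_camera(n)
def att(p):
    a=np.array(p["attitude"],float)
    return R.from_matrix(a) if a.shape==(3,3) else rot(a)
def project(p,X):
    d=att(p).inv().apply(np.atleast_2d(X)-np.array(p["xyz"])); s=d[:,:2]/d[:,2:]
    s=s*(1+p["k1"]*(s**2).sum(1,keepdims=True))
    return np.c_[p["cx"]+p["fx"]*s[:,0],p["cy"]+p["fy"]*s[:,1]]  # col,row
def at_z(p,rc,z):
    u=np.array([(rc[1]-p["cx"])/p["fx"],(rc[0]-p["cy"])/p["fy"]]); s=u.copy()
    for _ in range(20): s=u/(1+p["k1"]*(s@s))
    d=att(p).apply([s[0],s[1],1]); o=np.array(p["xyz"]); return o+d*(z-o[2])/d[2]
E
python3 - <<'E'
from h import *
for n in("scene","side"):
    p=cam(n); cv2.imwrite(f"pics/{n}0.png",p["img"]); print(n,p["xyz"],p["attitude"],p["fx"],p["k1"])
    for t in("lens_tall","lens_drum","lens_brim","lens_cone","seat1","stand","tray"):
        print(t,[(np.round(d["centre"]).tolist(),round(d["conf"],2)) for d in models.find_in(t,p)])
print(ctrl.nose_length,ctrl.get_tcp_rot(),ctrl.get_time())
E
```

```text
pics
scene [0.89963693 0.61176164 0.4954076 ] [-0.1249613   0.20717369  0.8528293  -0.46275903] 466.80569616185574 0.03885207651482647
lens_tall [([357.0, 504.0], 0.98), ([352.0, 441.0], 0.75)]
lens_drum [([304.0, 447.0], 0.76), ([386.0, 304.0], 0.56), ([311.0, 360.0], 0.55)]
lens_brim [([329.0, 397.0], 0.56)]
lens_cone [([296.0, 332.0], 0.83)]
seat1 [([308.0, 324.0], 0.79), ([348.0, 390.0], 0.72), ([376.0, 435.0], 0.7), ([330.0, 368.0], 0.54)]
stand [([358.0, 391.0], 0.57), ([295.0, 332.0], 0.17)]
tray [([218.0, 309.0], 0.62)]
side [0.51824506 0.6135638  0.76084314] [ 0.01930406 -0.03943569  0.93754397 -0.34508474] 532.7200922206111 0.029475225532084665
lens_tall [([417.0, 398.0], 0.61), ([384.0, 333.0], 0.56)]
lens_drum [([351.0, 218.0], 0.94), ([306.0, 314.0], 0.93), ([333.0, 400.0], 0.93)]
lens_brim [([340.0, 323.0], 0.91)]
lens_cone [([277.0, 303.0], 0.97)]
seat1 [([357.0, 319.0], 0.91), ([277.0, 312.0], 0.87), ([398.0, 328.0], 0.86), ([320.0, 315.0], 0.59)]
stand [([367.0, 316.0], 0.85)]
tray [([173.0, 373.0], 0.88)]
0.1734 [-3.64518578e-05  9.86841098e-01  1.61693057e-01 -2.50776660e-05] 0.8
```

View pics/scene0.png

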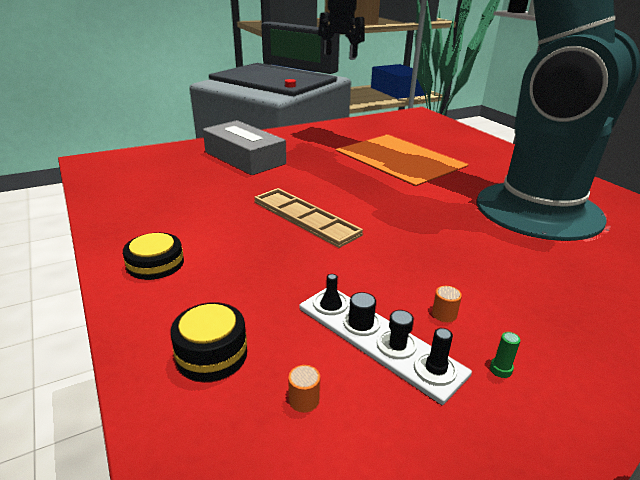

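View pics/side0.png

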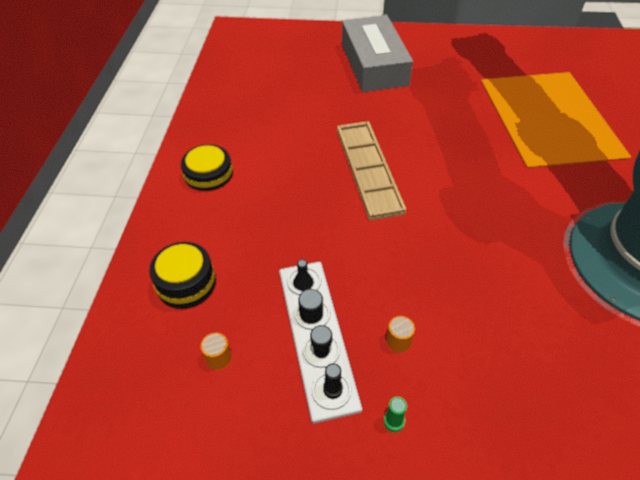

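The scene image shows the stand (385,345) with, from the robot's left (near the cameras) to its right: tall (440,355), brim (400,330), drum (362,312), cone (332,293). The tray is at (308,217), its right end at (270,198).

Look-alikes: the orange drums at (304,388) and (447,303), and the green tall at (507,354). None of these are on the stand, so they stay put. I choose the black ones in the seats.

```bash
cat > m.py <<'E'
from h import *
from scipy.optimize import minimize, least_squares
P={n:cam(n) for n in("scene","side")}
def hull(p,kind,roi):
    g=cv2.cvtColor(p["img"],cv2.COLOR_BGR2HSV); h,s,v=[g[...,i].astype(int) for i in range(3)]
    m=(s<60)&(v>140) if kind=="stand" else (h>9)&(h<30)&(s>40)&(s<190)&(v>70)
    k=np.zeros(m.shape,np.uint8); r0,r1,c0,c1=roi; k[r0:r1,c0:c1]=m[r0:r1,c0:c1]
    n,l,st,_=cv2.connectedComponentsWithStats(k); i=1+st[1:,4].argmax()
    c=cv2.findContours((l==i).astype(np.uint8),0,2)[0][0]; return cv2.convexHull(c)
def box(q,L,W,H):
    x,y,a=q; X=np.array([[i*L/2,j*W/2,k] for i in(-1,1) for j in(-1,1) for k in(0,H)])
    return R.from_euler("z",a).apply(X)+[x,y,0]
def area(c): return cv2.contourArea(c.astype(np.float32))
def fit(kind,rois,q0,dims):
    H={n:hull(P[n],kind,rois[n]).astype(np.float32) for n in rois}
    def cost(q):
        t=0
        for n in H:
            B=cv2.convexHull(project(P[n],box(q,*dims)).astype(np.float32))
            I=cv2.intersectConvexConvex(H[n],B)[0]; t+=1-I/(area(H[n])+area(B)-I)
        return t
    S=np.vstack([q0]+[np.array(q0)+d for d in np.eye(3)*[.03,.03,.1]])
    r=minimize(cost,q0,method="Nelder-Mead",options=dict(initial_simplex=S,xatol=1e-5,fatol=1e-6))
    for n in H:
        cv2.polylines(P[n]["img"],[cv2.convexHull(np.round(project(P[n],box(r.x,*dims))).astype(np.int32))],True,(255,255,0),1)
    return r.x,r.fun
def start(a,b,z): # two side-view pixels (row,col) of left and right end
    A,B=at_z(P["side"],a,z),at_z(P["side"],b,z); d=A-B; print("len",np.linalg.norm(d))
    return [*((A+B)/2)[:2],np.arctan2(-d[0],d[1])]
Q={}
Q["stand"],f1=fit("stand",dict(scene=(270,405,295,475),side=(255,425,270,365)),start((415,335),(266,302),.012),(.074,.272,.012))
Q["tray"],f2=fit("tray",dict(scene=(180,250,245,370),side=(115,225,330,412)),start((213,387),(127,353),.016),(.072,.270,.016))
print(Q,f1,f2); np.savez("poses.npz",**Q)
def slot(n,y,z): return R.from_euler("z",Q[n][2]).apply([0,y,0])+[*Q[n][:2],z]
O=[("tall",.062),("brim",.052),("drum",.044),("cone",.054)]
for i,(n,h) in enumerate(O):
    X=slot("stand",.099-.066*i,.015+h); Y=slot("tray",-.099+.066*i,.006); print(n,X,Y)
    for p in P.values():
        cv2.circle(p["img"],tuple(int(round(v)) for v in project(p,X)[0]),2,(0,0,255),-1); cv2.circle(p["img"],tuple(int(round(v)) for v in project(p,Y)[0]),2,(0,0,255),-1)
a=cv2.resize(P["scene"]["img"][180:410,250:475],None,fx=1.75,fy=1.75); b=cv2.resize(P["side"]["img"][110:430,265:415],None,fx=1.7,fy=1.7)
H=max(len(a),len(b)); pad=lambda i:cv2.copyMakeBorder(i,0,H-len(i),0,0,cv2.BORDER_CONSTANT)
cv2.imwrite("pics/fit.png",np.hstack([pad(a),pad(b)]))
E
python3 m.py
```

```text
len 0.26715610909268844
len 0.25937360658609665
{'stand': array([0.57171533, 0.19217166, 0.31151506]), 'tray': array([ 0.50023641, -0.19905048,  0.29376073])} 0.16342953979798058 0.06630611015357257
tall [0.54137172 0.28640682 0.077     ] [ 0.52890224 -0.29380949  0.006     ]
brim [0.5616008  0.22358338 0.067     ] [ 0.50979169 -0.23063682  0.006     ]
drum [0.58182987 0.16075994 0.059     ] [ 0.49068113 -0.16746414  0.006     ]
cone [0.60205895 0.0979365  0.069     ] [ 0.47157057 -0.10429147  0.006     ]
```

View pics/fit.png

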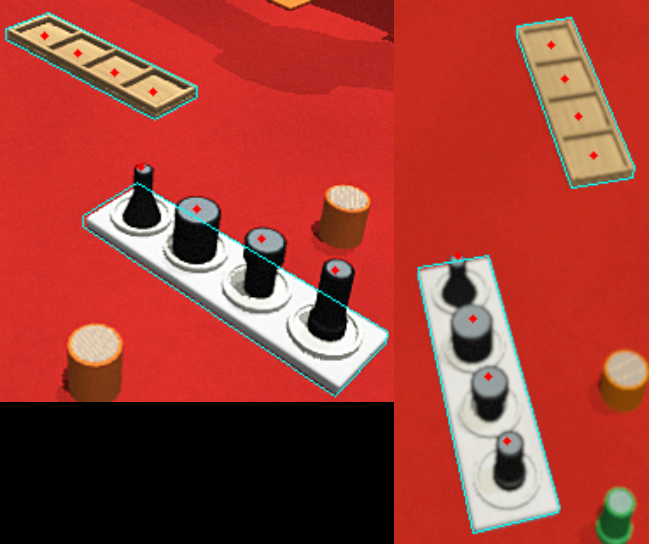

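```bash
cat > t.py <<'E'
from h import *
Z=np.load("poses.npz"); G=dict(tall=.044,brim=.043,drum=.034,cone=.042); O=["tall","brim","drum","cone"]; SGN=1
def slot(n,i,z):
    x,y,a=Z[n]; s=1 if n=="stand" else -1
    return R.from_euler("z",a).apply([0,s*(.099-.066*i),0])+[x,y,z]
def ori(n,sgn):
    q=(R.from_euler("z",Z[n][2]+sgn*np.pi/2)*R.from_euler("x",np.pi)).as_quat(); return [q[3],*q[:3]]
E
python3 - <<'E'
from t import *
p=cam("side")
for rc in((333,400),(351,218),(410,396)):
    X=at_z(p,rc,.022)-[*Z["stand"][:2],0]; print(R.from_euler("z",-Z["stand"][2]).apply(X))
for s in(1,-1):
  for n in("stand","tray"):
    for i in(0,1,2,3):
      for z in(.19,.35):
        q=ctrl.solve_ik(slot(n,i,z),ori(n,s)); print(s,n,i,z,None if q is None else np.round(q,2))
E
```

```text
[-0.12521024  0.03896695  0.022     ]
[0.15397894 0.00533534 0.022     ]
[-0.08137314  0.15341605  0.022     ]
1 stand 0 0.19 [ 0.13  0.91 -0.96  1.75  0.89  0.98 -0.88]
1 stand 0 0.35 [ 0.14  0.64 -0.96  1.68  0.57  1.13 -0.67]
1 stand 1 0.19 [ 0.12  0.8  -0.75  1.78  0.7   0.85 -0.66]
1 stand 1 0.35 [ 0.33  0.7  -1.1   1.69  0.67  1.18 -0.64]
1 stand 2 0.19 [ 0.12  0.74 -0.6   1.79  0.56  0.79 -0.45]
1 stand 2 0.35 [ 0.36  0.62 -0.96  1.7   0.56  1.12 -0.45]
1 stand 3 0.19 [ 0.23  0.75 -0.61  1.77  0.57  0.8  -0.34]
1 stand 3 0.35 [ 0.34  0.55 -0.75  1.69  0.42  1.07 -0.23]
1 tray 0 0.19 [ 0.74  0.69 -0.38  1.79  0.36  0.74  0.46]
1 tray 0 0.35 [ 0.81  0.48 -0.46  1.71  0.24  1.02  0.55]
1 tray 1 0.19 [ 0.74  0.65 -0.48  1.9   0.45  0.7   0.29]
1 tray 1 0.35 [ 0.79  0.41 -0.53  1.82  0.24  0.98  0.46]
1 tray 2 0.19 [ 0.69  0.61 -0.52  2.    0.49  0.66  0.15]
1 tray 2 0.35 [ 0.76  0.34 -0.59  1.92  0.23  0.95  0.36]
1 tray 3 0.19 [ 0.59  0.56 -0.52  2.09  0.48  0.61  0.02]
1 tray 3 0.35 [ 0.68  0.28 -0.61  2.    0.2   0.92  0.26]
-1 stand 0 0.19 [ 0.2   1.   -1.09  1.75  1.01  1.07 
[... 198 characters left out ...]
0.19 [-1.04  1.    1.08  1.83 -1.06  1.02 -2.34]
-1 stand 2 0.35 [-1.06  0.69  1.08  1.75 -0.67  1.13 -2.6 ]
-1 stand 3 0.19 [-0.93  1.01  1.08  1.81 -1.06  1.03 -2.24]
-1 stand 3 0.35 [-0.95  0.7   1.08  1.73 -0.68  1.14 -2.49]
-1 tray 0 0.19 [ 0.34  0.66  0.15  1.8  -0.14  0.69 -2.28]
-1 tray 0 0.35 [ 0.39  0.44  0.09  1.72 -0.04  0.99 -2.35]
-1 tray 1 0.19 [ 0.29  0.6   0.11  1.92 -0.1   0.63 -2.39]
-1 tray 1 0.35 [ 0.35  0.36  0.02  1.83 -0.01  0.95 -2.47]
-1 tray 2 0.19 [ 0.21  0.55  0.07  2.02 -0.07  0.58 -2.52]
-1 tray 2 0.35 [ 0.33  0.29 -0.07  1.93  0.02  0.92 -2.6 ]
-1 tray 3 0.19 [ 0.14  0.5   0.02  2.1  -0.02  0.53 -2.68]
-1 tray 3 0.35 [ 0.31  0.24 -0.18  2.01  0.05  0.9  -2.74]
```

```bash
python3 - <<'E'
from t import *
ctrl.movep(slot("stand",1.5,.36),ori("stand",SGN))
p=cam("wrist"); 
for i,(n,h) in enumerate(zip(O,(.062,.052,.044,.054))):
    c=project(p,slot("stand",i,.015+h))[0]; print(n,c,[(np.round(d["centre"],1).tolist(),round(d["conf"],2)) for d in models.find_in("lens_"+n,p)])
    cv2.circle(p["img"],tuple(int(round(v)) for v in c),2,(0,0,255),-1)
    c=project(p,slot("stand",i,.015))[0]; cv2.circle(p["img"],tuple(int(round(v)) for v in c),2,(0,255,0),-1)
cv2.imwrite("pics/w1.png",p["img"]); print(ctrl.get_time(),ctrl.get_tool_pos(),ctrl.get_wrist_force())
E
```

```text
tall [318.90970427  59.13596015] [([57.6, 315.0], 0.9)]
brim [319.19804617 173.87742436] [([165.0, 322.1], 0.66)]
drum [319.43355688 267.99399501] [([201.3, 533.1], 0.96), ([152.3, 144.1], 0.65), ([254.0, 322.6], 0.55)]
cone [319.57710828 359.01952004] [([322.4, 321.8], 0.8)]
4.25 [0.57179348 0.19197798 0.35999959] [-0.07699626 -0.13052506  0.05393593]
```

View pics/w1.png

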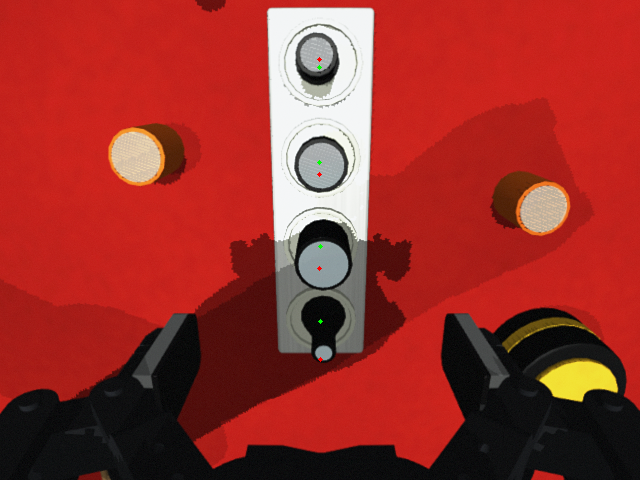

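The wrist picture shows the four black lenses in order tall (317,50), brim (322,164), drum (324,261), cone (323,352). The orange ones are well clear. The discs sit about 8 px, or 5 mm, to the left along the row compared with my fit. I'll refine the stand from these discs, and look at the tray the same way.

```bash
python3 - <<'E'
from t import *
p=cam("wrist"); fr=lambda n,X:R.from_euler("z",-Z[n][2]).apply(X-np.array([*Z[n][:2],0]))
L=[]
for rc,h in zip(((50,317),(164,322),(261,324),(352,323)),(.062,.052,.044,.054)):
    X=at_z(p,rc,.015+h); L.append(X); print(X,fr("stand",X)*1e3)
for rc in((8,269),(10,374),(352,279),(353,364)): print("corner",fr("stand",at_z(p,rc,.012))*1e3)
np.save("lens.npy",np.array(L))
ctrl.movep(slot("tray",1.5,.36),ori("tray",SGN)); p=cam("wrist")
for y in(-.135,.135):
    for x in(-.036,.036):
        c=project(p,R.from_euler("z",Z["tray"][2]).apply([x,y,0])+[*Z["tray"][:2],.016])[0]; print(c); cv2.circle(p["img"],tuple(int(round(v)) for v in c),2,(255,0,0),-1)
cv2.imwrite("pics/w2.png",p["img"]); print(ctrl.get_time())
E
```

```text
[0.53860217 0.29122839 0.077     ] [ -1.15844107 104.43838105  77.        ]
[0.56113701 0.230501   0.067     ] [ 1.67879475 39.72681908 67.        ]
[0.58304586 0.16716852 0.059     ] [  3.12169566 -27.2725673   59.        ]
[0.60247067 0.10483261 0.069     ] [  2.50556646 -92.5619973   69.        ]
corner [-34.25179052 138.3141776   12.        ]
corner [ 37.18090698 137.0373248   12.        ]
corner [ -35.13847119 -130.35918632   12.        ]
corner [  38.34372887 -131.38385032   12.        ]
[276.47382756 360.25648878]
[360.14860182 360.38574512]
[264.99115511  13.96876498]
[371.84139468  14.13198418]
5.825
```

View pics/w2.png

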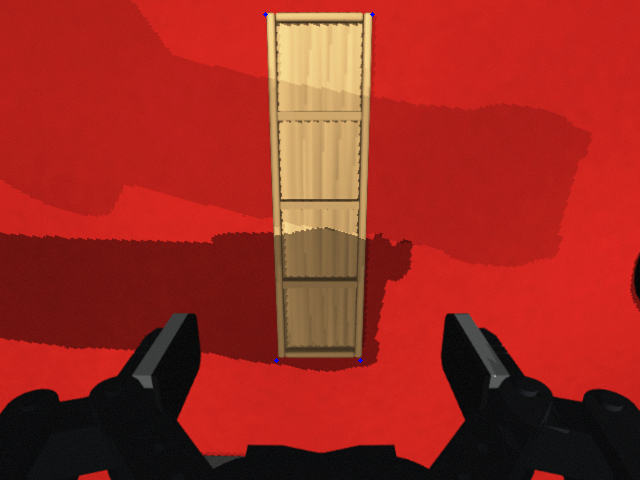

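The tray fit agrees with the wrist view: the corners at (265,14), (372,14), (277,358) and (361,358) are within 2 px. For picking I use the discs seen by the wrist camera.

```bash
cat >> t.py <<'E'
L=np.load("lens.npy")
def job(i,force=25):
    n=O[i]; g=G[n]+.155; up=np.array([0,0,.12]); w=dict(tall=.024,brim=.034,drum=.04,cone=.018)[n]
    a=np.array([*L[i,:2],.015+g]); b=slot("tray",i,.006+g)
    ctrl.movep(a+up,ori("stand",SGN)); ctrl.move_straight(a+[0,0,.03],feed=.15); hit=ctrl.move_straight(a,feed=.06,force_limit=8)
    if hit: print("touched on approach",ctrl.get_tool_pos()); return
    ctrl.grab(force); o=ctrl.get_opening(); print(n,"opening",o)
    if abs(o-w)>.006: print("bad grip"); return
    ctrl.move_straight(a+up,feed=.12); print("lifted",ctrl.get_opening())
    ctrl.movep(b+up,ori("tray",SGN)); ctrl.move_straight(b+[0,0,.008],feed=.12)
    hit=ctrl.move_straight(b-[0,0,.004],feed=.02,force_limit=2.5); z=ctrl.get_tool_pos()
    print("set",hit,"err mm",(z-b)*1e3,"op",ctrl.get_opening(),ctrl.get_wrist_force())
    ctrl.dwell(.1); ctrl.open_jaws(); ctrl.move_straight(z+up,feed=.12); print("t",ctrl.get_time())
E
python3 - <<'E'
from t import *
job(0)
p=cam("scene"); q=cam("wrist"); cv2.imwrite("pics/a.png",np.hstack([p["img"][150:450,220:520],q["img"][::2,::2][:,:]][:1])); cv2.imwrite("pics/b.png",q["img"])
E
```

```text
tall opening 0.023078021295797134
lifted 0.022511276461525117
set True err mm [-0.03931125 -0.06667986 -0.38429525] op 0.022432608060096344 [-0.21861426 -0.25327398  2.28502423]
t 16.2833
```

View pics/a.png

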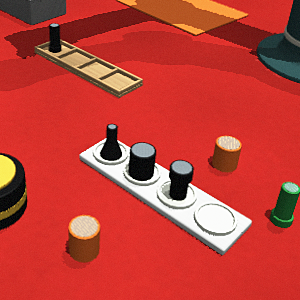

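The tall lens stands upright in the far-right compartment (54,38 in the crop), set down within 0.4 mm of the expected height. Next is the brim.

```bash
python3 -c "
from t import *
job(1)"
```

```text
brim opening 0.03196968365781928
lifted 0.03203630951330701
set True err mm [-0.22281946 -0.24672329 -0.28547553] op 0.03241448448022661 [-4.08674441 -0.86669571  8.85638381]
t 26.425
```

```bash
python3 -c "
from t import *
job(2)
p=cam('scene'); cv2.imwrite('pics/c.png',cv2.resize(p['img'][180:400,240:480],None,fx=2,fy=2))"
```

```text
drum opening 0.03829452285108801
lifted 0.038399743573974576
set True err mm [ 0.05842859 -0.0387781  -0.00127849] op 0.03795876276128454 [ 1.62911611 -0.37640878  1.83407007]
t 35.5833
```

View pics/c.png

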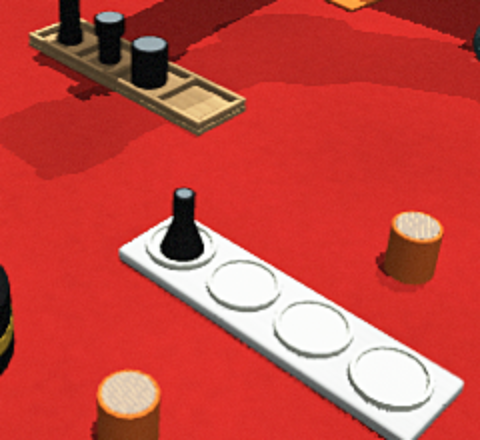

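Three lenses stand upright in the tray, at (70,20), (110,40) and (150,62). The cone is still at (183,225).

```bash
python3 -c "
from t import *
job(3)
ctrl.movep(slot('tray',1.5,.36),ori('tray',SGN))
p=cam('scene');q=cam('wrist'); cv2.imwrite('pics/d.png',np.vstack([cv2.resize(p['img'][170:260,230:390],(640,360)),q['img'][:400:2,::2].repeat(1,0) if 0 else cv2.resize(q['img'],(640,480))[0:240]]))
cv2.imwrite('pics/e.png',q['img'])"
```

```text
cone opening 0.017893589293377702
lifted 0.01795052248393476
set True err mm [ 0.1736714  -0.08042801 -0.10334617] op 0.017719888647391078 [-2.39643501 -1.2233041  11.4634313 ]
t 44.3833
```

View pics/d.png

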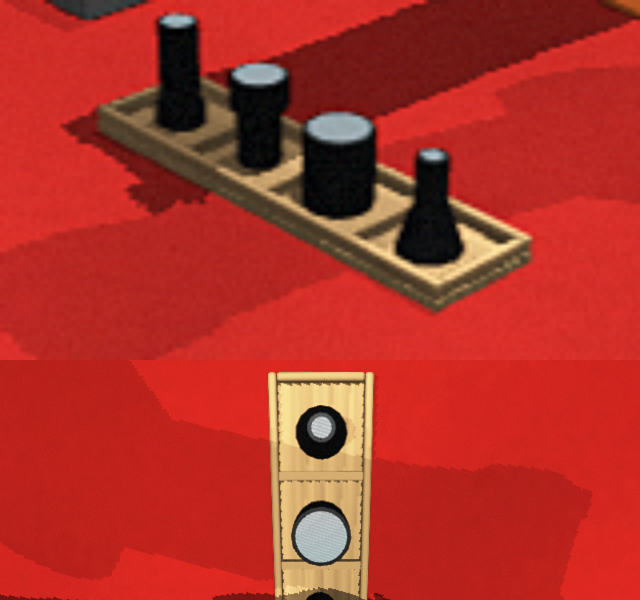

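View pics/e.png

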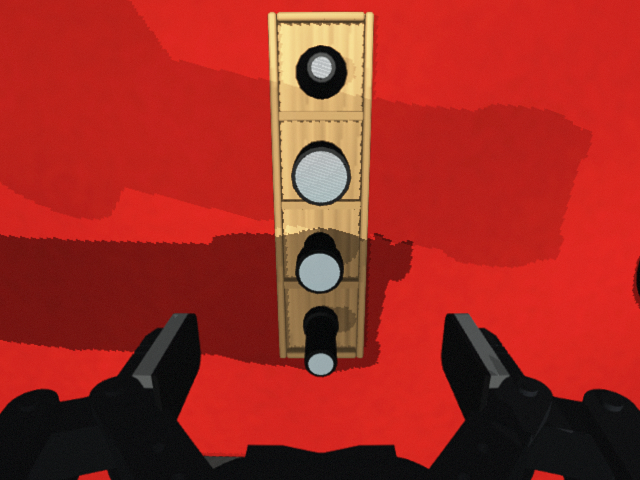

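All four lenses are upright, one to a compartment. From the robot's left in the wrist view they are cone (321,70), drum (321,175), brim (320,265) and tall (320,340), which is the reverse of the stand order.

```bash
python3 -c "
from cell import ctrl
print(ctrl.finish_job(),ctrl.get_time())"
```

```text
the job is handed in; nothing more can be done
the job is handed in; nothing more can be done
```

All four lenses were moved to the tray in reverse order, each upright in its own compartment, and the job was handed in about 46 s into the 96 s limit; no verdict was shown.

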